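Turn the board over and hold the test button half-way

TASK

The board in the test fixture's hinged frame lies solder side up: swing the frame right over by its bar handle until it lies fully home on the other side, component side up. Then press the round hold-to-run button half-way down (10 mm of its 20 mm travel; never close to the bottom, which aborts the test) and keep it there: the program finishes with the robot still holding it half-way. Do not press the button before the board is turned, and leave the square key and the loose things on the bench alone.

Things in the scene. Friction and masses are not known exactly. Their poses are not given: they have to be found in the camera images.
- fixture: Test fixture fixed to the bench: grey base 170 (along its x) x 230 (along its y) x 22 high; origin at the centre of its underside. Carries the hinged board frame. At yaw 0 its axes are the world's.
- hinge (a point): Middle of the frame's hinge axis, 60 above the bench over the centre of the fixture. The axis runs along the fixture's x; two hinge blocks 72 high stand on it at x = +-74.
- frame (a joint): Angle of the hinged aluminium board frame, rad. 0: level on the fixture's +y side, solder side up (parts hang under it). It swings up and over to pi: level on the -y side, component side up. A stiff friction hinge: it stays at any angle where it is left; about 3.5 N at the bar, square to the frame, moves it. Starts between 0 and 0.4.
- bar (a point): Centre of the frame's handle, a round steel bar 12 in diameter, 122 long, parallel to the hinge axis and 150 from it: at angle a it is at fixture y = 150 cos a, height 60 + 150 sin a. The gap between bar and frame (10 thick) is 39 wide, 100 long; under the lowered bar is only the bench. The bar can turn between fingers that point down through the whole swing.
- run_box: Grey key box fixed to the bench, 80 x 80 x 45 high, carrying the round hold-to-run button; origin at the centre of its underside. Left or right of the fixture.
- run_button_top (a point): Centre of the top face of the round button: a flat black disc 48 in diameter, 12 thick, on a 28 stem; 82 above the bench when up, 72 when half-way down. Moves with the button.
- run_button (a joint): Downward travel of the round button, m: 0 up, 0.010 half-way, 0.020 at the bottom. Spring: starts to move at 4 N, 8 N half-way, 12 N at the bottom; springs back up when let go.
- log_box: Second key box, same box (80 x 80 x 45), carrying the square key; on the other side of the fixture. Not to be operated.
- log_key_top (a point): Centre of the top face of the square key, 30 x 30, 82 above the bench. Not to be pressed.
- log_key (a joint): Downward travel of the square key, m (0 up, 0.020 bottom); the same spring as the round button.
- driver: Bystander: screwdriver with black handle, 160 long, lying (mm); origin under the tool, which lies along its x axis.
- tape: Bystander: flat roll of tape, 84 across, 19 high (mm); origin at the middle of its underside.
- mug: Bystander: white mug, 80 across, 90 high (mm); origin at the middle of its underside.
- jar: Bystander: small closed amber jar, 48 across, 60 high (mm); origin at the middle of its underside.
- spool: Bystander: metal wire spool standing on its flange, 52 across, 42 high (mm); origin at the middle of its underside.
- meter: Bystander: black hand-held multimeter lying flat, 150 x 75 x 32 (mm); origin at the middle of its underside.
- spare: Bystander: small loose bare circuit board, 70 x 50, 14 high with its connector, not part of the job (mm); origin at the middle of its underside.
Not all that is in view belongs to the job. Leave any brown, purple or yellow look-alike of the run_box alone.

How it is judged:
By the outcome, as a careful person would: the job done as asked, in the order asked, and still so for the second after the job is handed in, while the arm keeps its last pose, push and grip.
It also fails if it takes over 58 s, if anything falls off the work surface, if the arm or the gripper's body presses on something with over 40 N, if the wrist force passes 120 N, or if a joint passes its speed limit or range.

ROBOT

A 6-joint arm with a two-finger parallel gripper is mounted at the origin on the work surface. World frame = base frame: x ahead of the robot, y to its left, z up, the work surface at z = 0. Lengths are in m, angles in rad, forces in N, time in s.
With the tool pointing down it reaches from about 0.35 to 0.85 m from the base axis. Payload 8.1 kg.
Tool frame: the origin (TCP) lies on the mounting face of the last link; the fingertips stand 186 mm ahead of it and the grasp point (between the pads) lies 167 mm ahead of it; z points along the fingers, y is the line along which they close (so a half turn about z gives the same grasp; the last joint's range is limited). The gripper opens to 93 mm and grips with 3 to 60 N. Pads are 15 mm wide; open, the fingers measure 128 mm over their backs; the gripper's body (75 mm by 188 mm) begins 65 mm behind the grasp point.
Start: joints at [-1.265, 0.13, 1.488, -0, 1.523, -0.085], TCP at [0.229, -0.555, 0.405] pointing down, gripper open.
Joint ranges: [-2.96, 2.96], [-0.89, 2.26], [0.02, 2.5], [-1.34, 4.48], [0, 2.73], [-2.66, 2.66]. Speed limits (rad/s): [2.39, 2.39, 2.79, 3.14, 3.14, 3.14].

INTERFACE

Orientations are given as a rotation vector (axis times angle).
In Python, from plant import read_state, read_camera, camera_params, close_job gives the robot as it stands. The module is installed in compiled form; this text tells all that it offers.
- The arm moves only by the tool servo_tool, never from a script. Its argument "increments" is a list of rows, each an object with "slide": the shift along the tool's x, y, z in mm, a list of three; "dr": the turn, a rotation vector about the tool's x, y, z in rad, a list of three; "jaw": the closure, from 0 (fully open) to 1 (shut). In form: [{"slide": [x, y, z], "dr": [ax, ay, az], "jaw": jaw}, ...]. A call has 1 to 20 rows; each row is the pose to reach, as a shift and turn from the pose commanded when the call began, along the tool's axes at that moment; what a row does not reach only later rows make up. A row lasts 1/10 s, in which the tool goes at most 50 mm and 8.59 degrees, less where a joint would pass 70% of its speed; a pose out of reach is approached as far as the arm can. A call with a gripper value outside its range is refused whole. The fingers move at their own pace and stop on an object; "force" is the grip in N (left out, the last holds). Time passes only in rows, so rows that repeat a pose let the fingers close. It gives the time, the measured TCP pose, the force, the opening and the grip force at its end, in the units of the state.
- read_state(): the state, without advancing time (a new reading comes with each control period).
- read_camera(name): name is "side" or "top"; returns (picture, depth): 400x640x3 uint8, red, green, blue; 400x640 float32, m along the optical axis (not along the pixel's ray), 0 where there is no reading.
- camera_params(name): a dict with "fx", "fy", "cx", "cy" (pixels), "rvec" (rotation vector, rad) and "tvec" (3), from world to camera coordinates, as OpenCV has them. Camera axes: x right, y down, z forward; pixel columns grow to the right and rows downward; lengths in m; the calibration is good to about 2 mm. A picture is of the moment at which its call begins. camera_params takes no time and is no camera call.
- close_job(): hands the job in; it is judged then, once.
The state is a dict: "t": time; "q": joint angles; "dq": joint speeds; "joint_torque": joint torques, N m; "tool_pos": TCP position; "orientation": TCP orientation; "force": force on the tool from outside, world axes, zero at the start; "wrist_torque": the same for the moment, N m; "opening": finger opening in m; "gripper_force": force on a finger pad.
Only numpy, scipy, OpenCV 4.12 (cv2) and the standard library are available. Lean on these libraries where they do the work, as an engineer would, in place of code of your own. Each camera call takes 0.05 s, during which the arm holds its last target. There are 200 camera calls.

## Working session

There is one attempt and no reset: what is moved stays moved. The work goes in short steps, Python scripts to look and compute and a tool call to move; the robot and the scene stay as the last step left them, time stands still between calls to the robot, and variables do not carry over. Pictures are saved under pics/ and viewed, at most 10 in all, crops included, and the job is handed in when it is done.

Besides the shell and the picture viewer there is one more tool, called after ">>>" as name(argument=value, ...) on one line, values as JSON. servo_tool: Moves the arm, as the interface text tells. Its arguments: {"type":"object","properties":{"increments":{"type":"array"},"force":{"type":"number"}},"required":["increments"]}

```bash
mkdir -p pics; cat > h.py <<'E'
import numpy as np, cv2
from plant import *
def save(n,f):
    im,d=read_camera(n); np.savez('pics/'+f+'.npz',im=im,d=d); cv2.imwrite('pics/'+f+'.png',im[:,:,::-1]); return im,d
def cloud(n,d):
    p=camera_params(n); R=cv2.Rodrigues(np.array(p['rvec'],float))[0]; t=np.array(p['tvec'],float)
    v,u=np.mgrid[:400,:640]; c=np.stack([(u-p['cx'])/p['fx']*d,(v-p['cy'])/p['fy']*d,d],-1)
    w=(c-t)@R; w[d==0]=np.nan; return w
E
python3 - <<'E'
from h import *
for n in('top','side'):
    im,d=save(n,n+'0'); p=camera_params(n);R=cv2.Rodrigues(np.array(p['rvec'],float))[0];print(n,-R.T@np.array(p['tvec']))
    w=cloud(n,d); np.set_printoptions(precision=3,suppress=True); print(w[200,320])
print(read_state())
E
```

```text
top [0.39843554 0.04147831 1.33632285]
[0.523 0.042 0.067]
side [0.326 0.858 0.817]
[0.552 0.034 0.066]
{'t': 0.1, 'q': array([-1.265,  0.131,  1.489,  0.   ,  1.523, -0.085]), 'dq': array([-0.001, -0.001, -0.004, -0.001,  0.001, -0.   ]), 'joint_torque': array([  0.   , -56.134, -49.31 ,   0.077,   0.029,  -0.   ]), 'tool_pos': array([ 0.229, -0.555,  0.404]), 'orientation': array([-3.08, -0.61,  0.  ]), 'force': array([-0.508, -0.281, -0.362]), 'wrist_torque': array([ 0.026, -0.044,  0.004]), 'gripper_force': 0.0, 'opening': 0.09295839358168836}
```

View pics/top0.png

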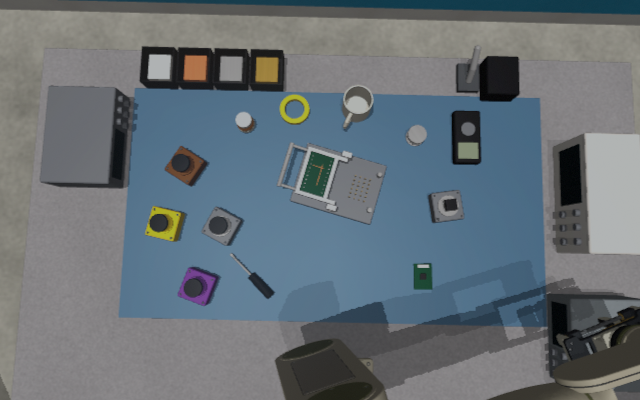

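View pics/side0.png

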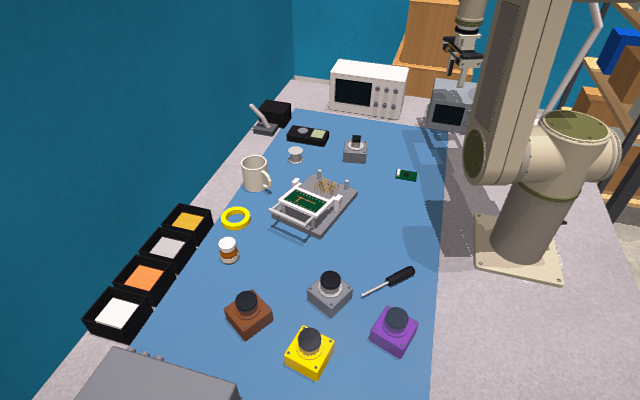

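The top view shows the fixture near (338,184) with its bar at (290,167), lowered on the left (+y). There are four boxes with round buttons: brown (183,166), yellow (163,223), purple (196,287) and grey (221,226). Only the grey one matches run_box. The grey box at (447,206) carries the square key, so it is log_box. I'll confirm this in a crop and measure.

```bash
python3 - <<'E'
from h import *
np.set_printoptions(precision=4,suppress=True)
im=np.load('pics/top0.npz');d=im['d'];im=im['im'];w=cloud('top',d)
c=im[130:260,140:400];cv2.imwrite('pics/crop.png',cv2.resize(c,None,fx=3,fy=3,interpolation=cv2.INTER_CUBIC)[:,:,::-1])
def roi(u0,u1,v0,v1,z0,z1):
    m=np.zeros(d.shape,bool);m[v0:v1,u0:u1]=1;return m&(w[...,2]>z0)&(w[...,2]<z1)
m=roi(205,240,208,245,.074,.095);print('button',m.sum(),np.median(w[m],0),(w[m].min(0)+w[m].max(0))/2)
m=roi(275,395,140,228,.012,.030);r=cv2.minAreaRect(w[m][:,:2].astype(np.float32)*1000);print('base z',m.sum(),r)
m=roi(275,395,140,228,.064,.080);print('z>.064')
n,l,s,cc=cv2.connectedComponentsWithStats(m.astype(np.uint8))
for i in range(1,n):
    if s[i,4]>4:print(s[i],w[l==i].mean(0),w[l==i].max(0))
m=roi(275,298,140,200,.03,.2);print('bar',w[m].mean(0),m.sum());
for v in range(145,192,4):print(v,[(u,)+tuple(np.round(w[v,u]*1000).astype(int)) for u in range(276,306,2) if w[v,u,2]>.03])
E
```

```text
button 273 [0.4493 0.3044 0.0822] [0.4496 0.3056 0.0817]
base z 3232 ((575.5389404296875, -8.314117431640625), (230.47015380859375, 170.5997314453125), 74.67243194580078)
z>.064
[ 277  143   76   68 1721] [0.5924 0.0538 0.0702] [0.6726 0.156  0.08  ]
[282 162   7  13  35] [0.607  0.1366 0.077 ] [0.6209 0.1444 0.08  ]
bar [0.603  0.1308 0.0782] 278
145 [(290, np.int64(667), np.int64(125), np.int64(76)), (292, np.int64(667), np.int64(120), np.int64(77)), (294, np.int64(667), np.int64(115), np.int64(74)), (296, np.int64(667), np.int64(109), np.int64(78))]
149 [(288, np.int64(656), np.int64(130), np.int64(77)), (290, np.int64(656), np.int64(125), np.int64(77)), (292, np.int64(656), np.int64(119), np.int64(79)), (302, np.int64(656), np.int64(93), np.int64(78)), (304, np.int64(658), np.int64(88), np.int64(73))]
153 [(288, np.int64(644), np.int64(130), np.int64(80)), (290, np.int64(645), np.int64(125), np.int64(76))]
157 [(286, np.int64(633), np.int64(134), np.int64(84)), (288, np.int64(634), np.int64(129), np.int64(80)), (290, np.int64(634), np.int64(124), np.int64(78))]
161 [(286, np.int6
[... 1446 characters left out ...]
64(559), np.int64(137), np.int64(80)), (286, np.int64(559), np.int64(132), np.int64(77)), (288, np.int64(559), np.int64(127), np.int64(77)), (298, np.int64(560), np.int64(101), np.int64(73)), (300, np.int64(560), np.int64(95), np.int64(76)), (302, np.int64(561), np.int64(91), np.int64(68)), (304, np.int64(561), np.int64(85), np.int64(72))]
189 [(292, np.int64(549), np.int64(116), np.int64(74)), (294, np.int64(550), np.int64(111), np.int64(70)), (296, np.int64(549), np.int64(105), np.int64(80)), (298, np.int64(549), np.int64(100), np.int64(76)), (300, np.int64(550), np.int64(95), np.int64(72)), (302, np.int64(550), np.int64(90), np.int64(69)), (304, np.int64(551), np.int64(85), np.int64(68))]
```

View pics/crop.png

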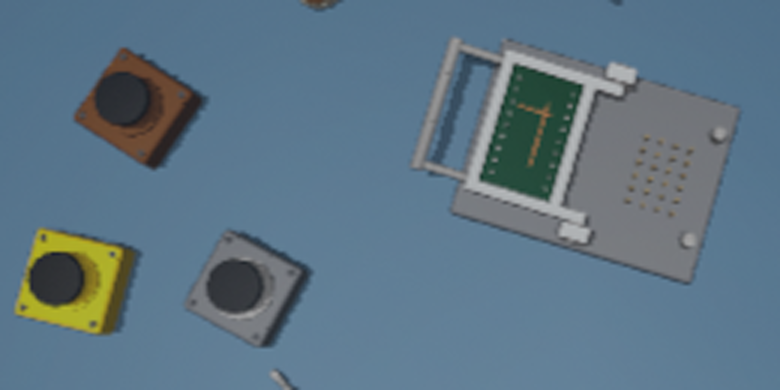

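The crop confirms it: the grey box with the round button at crop (240,287) is run_box, and the frame lies on +y with its bar at crop (435,103). Fixture yaw is about -15.3° and the centre is about (0.5755, -0.008). Next is the approach.

```bash
cat >> h.py <<'E'
np.set_printoptions(precision=4,suppress=True)
Y=np.array([.2644,.9644,0]); C=np.array([.5755,-.0083,0])
Rg=np.stack([np.cross(Y,[0,0,-1]),Y,[0,0,-1]],1)
def bar(a): return C+Y*.15*np.cos(a)+np.array([0,0,.06+.15*np.sin(a)])
def go(pos,Rt=Rg):
    s=read_state();R=cv2.Rodrigues(s['orientation'])[0]
    return R.T@(np.array(pos)-s['tool_pos'])*1000, cv2.Rodrigues(R.T@Rt)[0].ravel()
E
python3 -c "
from h import *
print(bar(.087),go(bar(.087)+[0,0,.167+.09]))"
```

```text
[0.615  0.1358 0.073 ] (array([ 620.3168, -490.9739,   74.6761]), array([-0.0005, -0.0021, -2.4832]))
```

>>> servo_tool(increments=[{"slide":[60,-50,5],"dr":[0,0,-0.15],"jaw":0.6},{"slide":[620,-491,75],"dr":[0,0,-2.483],"jaw":0.6},{"slide":[620,-491,75],"dr":[0,0,-2.483],"jaw":0.6},{"slide":[620,-491,75],"dr":[0,0,-2.483],"jaw":0.6},{"slide":[620,-491,75],"dr":[0,0,-2.483],"jaw":0.6},{"slide":[620,-491,75],"dr":[0,0,-2.483],"jaw":0.6},{"slide":[620,-491,75],"dr":[0,0,-2.483],"jaw":0.6},{"slide":[620,-491,75],"dr":[0,0,-2.483],"jaw":0.6},{"slide":[620,-491,75],"dr":[0,0,-2.483],"jaw":0.6},{"slide":[620,-491,75],"dr":[0,0,-2.483],"jaw":0.6},{"slide":[620,-491,75],"dr":[0,0,-2.483],"jaw":0.6},{"slide":[620,-491,75],"dr":[0,0,-2.483],"jaw":0.6},{"slide":[620,-491,75],"dr":[0,0,-2.483],"jaw":0.6},{"slide":[620,-491,75],"dr":[0,0,-2.483],"jaw":0.6},{"slide":[620,-491,75],"dr":[0,0,-2.483],"jaw":0.6},{"slide":[620,-491,75],"dr":[0,0,-2.483],"jaw":0.6},{"slide":[620,-491,75],"dr":[0,0,-2.483],"jaw":0.6},{"slide":[620,-491,75],"dr":[0,0,-2.483],"jaw":0.6},{"slide":[620,-491,75],"dr":[0,0,-2.483],"jaw":0.6},{"slide":[620,-491,75],"dr":[0,0,-2.483],"jaw":0.6}], force=15)

```text
t: 2.1
tool_pos: [0.6146, 0.1345, 0.33]
orientation: [0.424, 3.113, -0.0]
force: [0.5, -0.9, -0.4]
opening: 0.0371
gripper_force: 0.0
```

```bash
python3 -c "
from h import *
im,d=save('side','side1')
cv2.imwrite('pics/s1c.png',cv2.resize(im[100:300,200:420],None,fx=2.7,fy=2.7)[:,:,::-1])
s=read_state();print(s['t'],s['q'],s['opening'],s['tool_pos'],go(bar(.087)+[0,0,.167+.09]))"
```

```text
2.15 [ 0.1339  0.2517  1.4886 -0.0001  1.4008 -1.1661] 0.03737249522608339 [0.6147 0.1344 0.3301] (array([0.0329, 1.4378, 0.0946]), array([ 0.0001,  0.0005, -0.0032]))
```

View pics/s1c.png

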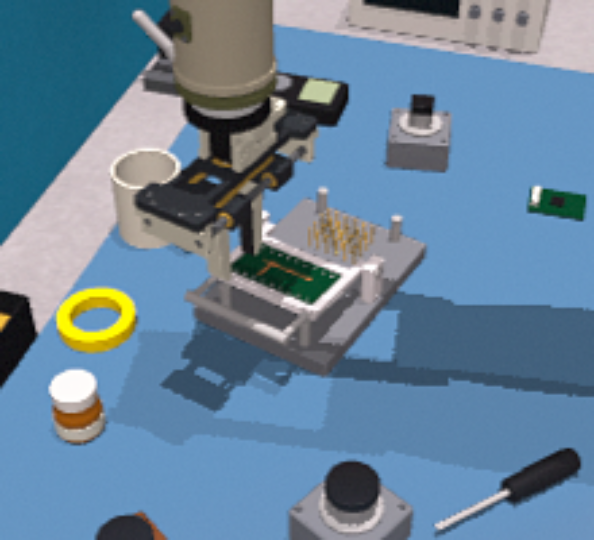

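The side view shows the fingers straight above the bar, which sits near crop (245,310), and the inner finger is over the gap. Descending and gripping.

>>> servo_tool(increments=[{"slide":[0,1,25],"dr":[0,0,0],"jaw":0.6},{"slide":[0,1,50],"dr":[0,0,0],"jaw":0.6},{"slide":[0,1,70],"dr":[0,0,0],"jaw":0.6},{"slide":[0,1,82],"dr":[0,0,0],"jaw":0.6},{"slide":[0,1,90],"dr":[0,0,0],"jaw":0.6},{"slide":[0,1,90],"dr":[0,0,0],"jaw":0.6}], force=15)

```text
t: 2.75
tool_pos: [0.6148, 0.136, 0.2391]
orientation: [-0.421, -3.112, 0.001]
force: [-0.3, 0.0, 0.7]
opening: 0.0371
gripper_force: 0.0
```

>>> servo_tool(increments=[{"slide":[0,0,0],"dr":[0,0,0],"jaw":0.8},{"slide":[0,0,0],"dr":[0,0,0],"jaw":0.95},{"slide":[0,0,0],"dr":[0,0,0],"jaw":1},{"slide":[0,0,0],"dr":[0,0,0],"jaw":1},{"slide":[0,0,0],"dr":[0,0,0],"jaw":1},{"slide":[0,0,0],"dr":[0,0,0],"jaw":1}], force=15)

```text
t: 3.35
tool_pos: [0.6155, 0.137, 0.2406]
orientation: [0.419, 3.112, 0.002]
force: [1.9, 5.2, 2.0]
opening: 0.0111
gripper_force: 15.0
```

```bash
python3 -c "
from h import *
s=read_state();p=s['tool_pos'];print(s)
q=p-[0,0,.167]-C;a0=np.arctan2(q[2]-.06,q@Y);print('a0',a0,'r',np.hypot(q[2]-.06,q@Y))
b0=bar(.087)
for a in np.linspace(.087,np.pi,41)[1:]:
    v=Rg.T@(bar(a)-b0)*1000;print(round(a,3),np.round(v,0))"
```

```text
{'t': 3.35, 'q': array([ 0.1374,  0.3394,  1.5546,  0.0009,  1.2455, -1.1662]), 'dq': array([ 0.002 ,  0.0014,  0.0002, -0.001 ,  0.0007,  0.0012]), 'joint_torque': array([ -2.8716, -60.6674, -42.5617,  -1.5884,   1.0775,  -0.0009]), 'tool_pos': array([0.6155, 0.137 , 0.2406]), 'orientation': array([0.4187, 3.1118, 0.0022]), 'force': array([1.9287, 5.2265, 2.0097]), 'wrist_torque': array([ 0.8848, -0.5293, -0.012 ]), 'gripper_force': 14.999673217535019, 'opening': 0.011075184506830005}
a0 0.09016459786499836 r 0.15128866618336115
0.163 [  0.  -1. -11.]
0.24 [  0.  -4. -23.]
0.316 [  0.  -7. -34.]
0.392 [  0. -11. -44.]
0.469 [  0. -16. -55.]
0.545 [  0. -21. -65.]
0.622 [  0. -27. -74.]
0.698 [  0. -35. -83.]
0.774 [  0. -42. -92.]
0.851 [  -0.  -51. -100.]
0.927 [   0.  -59. -107.]
1.003 [   0.  -69. -113.]
1.08 [   0.  -79. -119.]
1.156 [   0.  -89. -124.]
1.232 [   0. -100. -128.]
1.309 [   0. -111. -132.]
1.385 [   0. -122. -134.]
1.462 [   0. -133. -136.]
1.538 [   0. -145. -137.]
1.614 [  -0. -156. -137.]
1.691 [  -0. -167. -136.]
1.767 [   0. -179. -134.]
1.843 [  -0. -190. -131.]
1.92 [   0. -201. -128.]
1.996 [   0. -211. -124.]
2.072 [   0. -222. -118.]
2.149 [   0. -231. -113.]
2.225 [   0. -241. -106.]
2.302 [   0. -250.  -99.]
2.378 [  -0. -258.  -91.]
2.454 [   0. -265.  -82.]
2.531 [   0. -272.  -73.]
2.607 [   0. -279.  -63.]
2.683 [   0. -284.  -53.]
2.76 [   0. -289.  -43.]
2.836 [   0. -292.  -32.]
2.912 [   0. -296.  -21.]
2.989 [   0. -298.  -10.]
3.065 [   0. -299.    2.]
3.142 [   0. -299.   13.]
```

The bar is gripped (opening 11 mm). Swinging the first half.

>>> servo_tool(increments=[{"slide":[0,0,-11],"dr":[0,0,0],"jaw":1},{"slide":[0,-3,-23],"dr":[0,0,0],"jaw":1},{"slide":[0,-6,-34],"dr":[0,0,0],"jaw":1},{"slide":[0,-10,-44],"dr":[0,0,0],"jaw":1},{"slide":[0,-15,-55],"dr":[0,0,0],"jaw":1},{"slide":[0,-20,-65],"dr":[0,0,0],"jaw":1},{"slide":[0,-26,-74],"dr":[0,0,0],"jaw":1},{"slide":[0,-34,-83],"dr":[0,0,0],"jaw":1},{"slide":[0,-41,-92],"dr":[0,0,0],"jaw":1},{"slide":[0,-50,-100],"dr":[0,0,0],"jaw":1},{"slide":[0,-58,-107],"dr":[0,0,0],"jaw":1},{"slide":[0,-68,-113],"dr":[0,0,0],"jaw":1},{"slide":[0,-78,-119],"dr":[0,0,0],"jaw":1},{"slide":[0,-88,-124],"dr":[0,0,0],"jaw":1},{"slide":[0,-99,-128],"dr":[0,0,0],"jaw":1},{"slide":[0,-110,-132],"dr":[0,0,0],"jaw":1},{"slide":[0,-121,-134],"dr":[0,0,0],"jaw":1},{"slide":[0,-132,-136],"dr":[0,0,0],"jaw":1},{"slide":[0,-144,-137],"dr":[0,0,0],"jaw":1},{"slide":[0,-150,-137],"dr":[0,0,0],"jaw":1}])

```text
t: 5.35
tool_pos: [0.5754, -0.0092, 0.3778]
orientation: [0.42, 3.112, -0.0]
force: [2.2, 3.2, 6.8]
opening: 0.0112
gripper_force: 15.0
```

```bash
python3 -c "
from h import *
s=read_state();p=s['tool_pos'];print(s['force'],s['q'],s['opening'])
q=p-[0,0,.167]-C;print('a',np.arctan2(q[2]-.06,q@Y),'r',np.hypot(q[2]-.06,q@Y),q@Rg, go(bar(np.pi)+[0,0,.167]))"
```

```text
[2.1683 3.2189 6.755 ] [-0.105   0.0772  1.5943 -0.0001  1.4683 -1.4076] 0.011241097644317376
a 1.5765193623421754 r 0.1508034934689162 [-0.0001 -0.0009 -0.2108] (array([   0.3197, -149.1617,  150.7744]), array([ 0.0002,  0.0018, -0.0006]))
```

>>> servo_tool(increments=[{"slide":[0,-6,-1],"dr":[0,0,0],"jaw":1},{"slide":[0,-17,0],"dr":[0,0,0],"jaw":1},{"slide":[0,-29,2],"dr":[0,0,0],"jaw":1},{"slide":[0,-40,5],"dr":[0,0,0],"jaw":1},{"slide":[0,-51,8],"dr":[0,0,0],"jaw":1},{"slide":[0,-61,12],"dr":[0,0,0],"jaw":1},{"slide":[0,-72,18],"dr":[0,0,0],"jaw":1},{"slide":[0,-81,23],"dr":[0,0,0],"jaw":1},{"slide":[0,-91,30],"dr":[0,0,0],"jaw":1},{"slide":[0,-100,37],"dr":[0,0,0],"jaw":1},{"slide":[0,-108,45],"dr":[0,0,0],"jaw":1},{"slide":[0,-115,54],"dr":[0,0,0],"jaw":1},{"slide":[0,-122,63],"dr":[0,0,0],"jaw":1},{"slide":[0,-129,73],"dr":[0,0,0],"jaw":1},{"slide":[0,-134,83],"dr":[0,0,0],"jaw":1},{"slide":[0,-139,93],"dr":[0,0,0],"jaw":1},{"slide":[0,-142,104],"dr":[0,0,0],"jaw":1},{"slide":[0,-146,115],"dr":[0,0,0],"jaw":1},{"slide":[0,-148,126],"dr":[0,0,0],"jaw":1},{"slide":[0,-149,136],"dr":[0,0,0],"jaw":1}])

```text
t: 7.35
tool_pos: [0.5359, -0.1514, 0.2395]
orientation: [-0.419, -3.113, -0.003]
force: [1.1, 9.6, 1.3]
opening: 0.0112
gripper_force: 15.0
```

>>> servo_tool(increments=[{"slide":[0,0,6],"dr":[0,0,0],"jaw":1},{"slide":[0,0,11],"dr":[0,0,0],"jaw":1},{"slide":[0,0,14],"dr":[0,0,0],"jaw":1},{"slide":[0,0,15],"dr":[0,0,0],"jaw":1},{"slide":[0,0,15],"dr":[0,0,0],"jaw":1}])

```text
t: 7.85
tool_pos: [0.5372, -0.1518, 0.2281]
orientation: [0.418, 3.11, 0.0]
force: [-3.6, 9.3, 19.1]
opening: 0.0115
gripper_force: 15.0
```

```bash
python3 -c "
from h import *
s=read_state();p=s['tool_pos'];print(s['force'],s['q'],s['opening'])
q=p-[0,0,.167]-C;print('a',np.arctan2(q[2]-.06,q@Y),'r',np.hypot(q[2]-.06,q@Y),q@Rg, go(bar(np.pi)+[0,0,.167]))"
```

```text
[-3.5993  9.3273 19.1222] [-0.3676  0.1742  1.776   0.0012  1.1879 -1.6716] 0.011509481429063563
a 3.134243969426078 r 0.1485177069501547 [-0.001  -0.1485 -0.0611] (array([ 1.0429, -1.483 ,  1.0865]), array([0.0007, 0.0037, 0.0003]))
```

>>> servo_tool(increments=[{"slide":[0,0,1],"dr":[0,0,0],"jaw":1},{"slide":[0,0,2],"dr":[0,0,0],"jaw":1},{"slide":[0,0,2],"dr":[0,0,0],"jaw":1}])

```text
t: 8.15
tool_pos: [0.5377, -0.1519, 0.2268]
orientation: [0.418, 3.108, -0.0]
force: [-3.9, 9.0, 21.0]
opening: 0.0115
gripper_force: 15.0
```

>>> servo_tool(increments=[{"slide":[0,0,-3],"dr":[0,0,0],"jaw":0.8},{"slide":[0,0,-3],"dr":[0,0,0],"jaw":0.6},{"slide":[0,0,-3],"dr":[0,0,0],"jaw":0.6},{"slide":[0,0,-3],"dr":[0,0,0],"jaw":0.6}])

```text
t: 8.55
tool_pos: [0.5356, -0.1522, 0.226]
orientation: [-0.42, -3.112, 0.0]
force: [-0.2, 0.5, -0.2]
opening: 0.0358
gripper_force: 0.0
```

>>> servo_tool(increments=[{"slide":[0,0,-10],"dr":[0,0,0],"jaw":0.6},{"slide":[0,0,-30],"dr":[0,0,0],"jaw":0.6},{"slide":[0,0,-65],"dr":[0,0,0],"jaw":0.6},{"slide":[0,0,-110],"dr":[0,0,0],"jaw":0.6},{"slide":[0,0,-150],"dr":[0,0,0],"jaw":0.8},{"slide":[0,0,-160],"dr":[0,0,0],"jaw":1}], force=15)

```text
t: 9.15
tool_pos: [0.537, -0.1525, 0.3935]
orientation: [0.418, 3.105, -0.004]
force: [0.7, -0.7, 0.5]
opening: 0.0253
gripper_force: 0.0
```

```bash
python3 -c "
from h import *
s=read_state();print(s['t'],s['force'],s['q'],s['opening'])
im,d=save('side','side2');w=cloud('side',d)
cv2.imwrite('pics/s2c.png',cv2.resize(im[100:320,230:420],None,fx=2.7,fy=2.7)[:,:,::-1])
q=(w-C)@np.stack([np.cross(Y,[0,0,1]),Y],1)
im,d=save('top','top2');w=cloud('top',d)
q=(w-C);x=q@np.cross(Y,[0,0,1]);y=q@Y
for y0 in (-.156,-.150,-.1,-.09,-.08,-.07,-.06,-.05,-.03,-.02):
  m=(abs(x)<.065)&(abs(y-y0)<.005)&(w[...,2]>.03)&(w[...,2]<.11);print(y0,m.sum(),np.median(w[m][:,2]) if m.any() else 0)
for h in(.3,.285): print(h,go([.4495,.305,h]))
"
```

```text
9.15 [ 0.6624 -0.6665  0.5034] [-0.3684  0.0183  1.6263 -0.0001  1.4878 -1.6714] 0.025289604392864727
-0.156 0 0
-0.15 0 0
-0.1 97 0.06474850421037573
-0.09 91 0.06385722658962653
-0.08 94 0.06208000764334304
-0.07 150 0.06252449868396172
-0.06 184 0.06321750658746164
-0.05 181 0.06373846361865028
-0.03 178 0.06311501594730012
-0.02 124 0.06518939610341297
0.3 (array([205.4376, 417.9941,  88.5741]), array([-0.0006,  0.0053, -0.0003]))
0.285 (array([205.5173, 418.0033, 103.5739]), array([-0.0006,  0.0053, -0.0003]))
```

View pics/s2c.png

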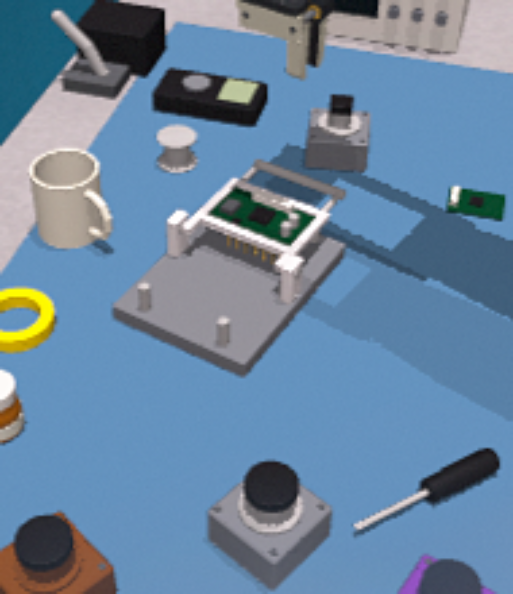

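The frame lies level on the -y side with its component side up: the parts are visible at crop (265,215) and the frame top is at 64 mm. Nothing else moved. Now above the grey round button.

>>> servo_tool(increments=[{"slide":[15,30,0],"dr":[0,0,0],"jaw":1},{"slide":[205,418,0],"dr":[0,0,0],"jaw":1},{"slide":[205,418,0],"dr":[0,0,0],"jaw":1},{"slide":[205,418,0],"dr":[0,0,0],"jaw":1},{"slide":[205,418,0],"dr":[0,0,0],"jaw":1},{"slide":[205,418,0],"dr":[0,0,0],"jaw":1},{"slide":[205,418,0],"dr":[0,0,0],"jaw":1},{"slide":[205,418,0],"dr":[0,0,0],"jaw":1},{"slide":[205,418,0],"dr":[0,0,0],"jaw":1},{"slide":[205,418,0],"dr":[0,0,0],"jaw":1},{"slide":[205,418,0],"dr":[0,0,0],"jaw":1},{"slide":[205,418,0],"dr":[0,0,0],"jaw":1},{"slide":[205,418,40],"dr":[0,0,0],"jaw":1},{"slide":[205,418,80],"dr":[0,0,0],"jaw":1},{"slide":[205,418,95],"dr":[0,0,0],"jaw":1},{"slide":[205,418,95],"dr":[0,0,0],"jaw":1},{"slide":[205,418,95],"dr":[0,0,0],"jaw":1}])

```text
t: 10.95
tool_pos: [0.4495, 0.3049, 0.2928]
orientation: [0.421, 3.113, 0.0]
force: [0.2, 1.2, 0.3]
opening: 0.0008
gripper_force: 0.0
```

```bash
python3 -c "
from h import *
im,d=save('side','side3');w=cloud('side',d)
cv2.imwrite('pics/s3c.png',cv2.resize(im[130:330,240:440],None,fx=2.7,fy=2.7)[:,:,::-1])
q=(w-C);x=q@np.cross(Y,[0,0,1]);y=q@Y
m=(abs(x)<.05)&(abs(y+.15)<.012)&(w[...,2]>.04)&(w[...,2]<.1);print('bar',m.sum(),np.percentile(w[m][:,2],[5,50,90,99]),np.mean(y[m]))
s=read_state();print(s['t'],s['force'],s['opening'],s['tool_pos'],go([.4495,.305,.268]))
"
```

```text
Traceback (most recent call last):
IndexError: index -1 is out of bounds for axis 0 with size 0
```

View pics/s3c.png

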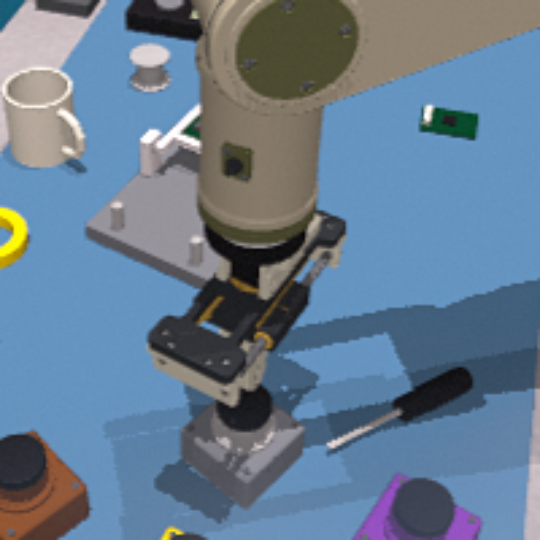

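The closed fingertips sit directly above the grey box's round button, at crop (245,408). Pressing in steps.

>>> servo_tool(increments=[{"slide":[0,0,10],"dr":[0,0,0],"jaw":1},{"slide":[0,0,18],"dr":[0,0,0],"jaw":1},{"slide":[0,0,23],"dr":[0,0,0],"jaw":1},{"slide":[0,0,26],"dr":[0,0,0],"jaw":1},{"slide":[0,0,28],"dr":[0,0,0],"jaw":1},{"slide":[0,0,30],"dr":[0,0,0],"jaw":1},{"slide":[0,0,30],"dr":[0,0,0],"jaw":1},{"slide":[0,0,30],"dr":[0,0,0],"jaw":1}])

```text
t: 11.8
tool_pos: [0.4489, 0.3054, 0.2622]
orientation: [0.419, 3.113, -0.0]
force: [-1.9, -1.8, 6.1]
opening: 0.0006
gripper_force: 3.0
```

```bash
python3 -c "
from h import *
w=cloud('side',np.load('pics/side2.npz')['d'])
q=(w-C);x=q@np.cross(Y,[0,0,1]);y=q@Y
m=(abs(x)<.045)&(abs(y+.15)<.012)&(w[...,2]>.04)&(w[...,2]<.1);print('bar',m.sum(),np.percentile(w[m][:,2],[5,50,90,99]),np.mean(y[m]))
m=(abs(x)<.065)&(y<-.02)&(y>-.11)&(w[...,2]>.058)&(w[...,2]<.069);print(np.polyfit(y[m],w[m][:,2],1))
s=read_state();print(s['force'],s['tool_pos'])
"
```

```text
bar 95 [0.0575 0.0637 0.0665 0.0679] -0.1449610629419373
[-0.0052  0.0629]
[-1.9074 -1.8442  6.0739] [0.4489 0.3054 0.2622]
```

The frame is home: the slope is about 0 and the bar top is at 66 mm. Button travel is about 5.5 mm by both force and position, so 4.5 mm more.

>>> servo_tool(increments=[{"slide":[0,0,1.5],"dr":[0,0,0],"jaw":1},{"slide":[0,0,3],"dr":[0,0,0],"jaw":1},{"slide":[0,0,4.5],"dr":[0,0,0],"jaw":1},{"slide":[0,0,4.5],"dr":[0,0,0],"jaw":1},{"slide":[0,0,4.5],"dr":[0,0,0],"jaw":1},{"slide":[0,0,4.5],"dr":[0,0,0],"jaw":1},{"slide":[0,0,4.5],"dr":[0,0,0],"jaw":1},{"slide":[0,0,4.5],"dr":[0,0,0],"jaw":1}])

```text
t: 12.6
tool_pos: [0.4489, 0.3054, 0.258]
orientation: [0.419, 3.113, -0.0]
force: [-3.7, -2.6, 7.3]
opening: 0.0003
gripper_force: 3.9
```

```bash
python3 -c "
from h import *
F=[];Z=[]
for i in range(6):
    im,d=read_camera('side');s=read_state();F.append(s['force']);Z.append(s['tool_pos'][2])
w=cloud('side',d);m=(np.hypot(w[...,0]-.4495,w[...,1]-.305)<.022)&(w[...,2]>.055)&(w[...,2]<.095)&(im.max(2)<70)
print(np.mean(F,0),np.std(F,0),np.mean(Z)-.186,m.sum(),np.percentile(w[m][:,2],[50,80,95]))
w=cloud('side',np.load('pics/side0.npz')['d']);im=np.load('pics/side0.npz')['im'];m=(np.hypot(w[...,0]-.4495,w[...,1]-.305)<.022)&(w[...,2]>.055)&(w[...,2]<.095)&(im.max(2)<70);print(np.percentile(w[m][:,2],[50,80,95]))
"
```

```text
[-3.7895 -2.1338  7.2851] [0.4008 0.5406 0.3882] 0.07200227592335445 57 [0.0712 0.0724 0.0732]
[0.0819 0.083  0.0838]
```

Tool height puts the button at 10.0 mm down, the camera at about 10.6 mm, and the force at about 8 mm. That is half-way, so I'm handing in.

```bash
python3 -c "
from plant import *
print(close_job())"
```

```text
the job is handed in; nothing more can be done
None
```

The frame is swung fully over with its component side up, and the robot is holding the round hold-to-run button about half-way down (10 mm by tool height); the job is handed in.

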